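# Turn the cover over in the marking rest

### The job

The aluminium cover leaning in the marking rest shows its hollow, ribbed face to the front of the rest. Slide the keeper back off the cover's corner, turn the cover over so that it leans in the rest with its smooth face to the front, then slide the keeper fully home again so that it holds the cover against the end stop.

Things in the scene. Friction and masses are not known exactly. Their poses are not given: they have to be found in the camera images.
- rest: Grey marking rest fixed on the worktop, base 130 x 227 x 12 mm. Origin under the base at worktop height; x to its rear (its front looks right, towards the monitor), -y along it to the keeper's end, z up. Its backrest leans 30 deg back from vertical: in this frame the way up the slope is u = (0.500, 0, 0.866), the outward normal (front and up) n = (-0.866, 0, 0.500).
- rest_corner (a point): Inner corner of ledge and backrest, at (-10, 30, 26) mm in the rest's frame. The backrest's face runs 50 mm up the slope from it, so the upper 40 mm of the cover stands free front and back. The ledge, square to the backrest, is 17 mm deep to a front lip 10 mm high. A fixed end stop, 50 mm high along the slope, has its face at y = +86 mm.
- rest_home (a point): Where the middle of the cover is when the cover leans flat on the backrest, down on the ledge and at the end stop (with 1 mm to spare there); at (7, 30, 68) mm in the rest's frame.
- cover: Loose flat aluminium cover, 110 x 90 x 12 mm, 0.15 to 0.31 kg. Origin in its middle; z = normal of the smooth face; the -z face is hollow with ribs, bosses and a full-thickness rim 10 mm wide; x along the 90 mm height (+x edge down at the start), y along the 110 mm. Either long edge may be down. Start: z into the backrest, 120 deg from vertical; wanted: z outward, 60 deg from vertical.
- keeper (a joint): Dark steel keeper sliding along the rest's -y: 0 = fully home, 0.036 m = fully back; friction about 3 N, stays put. Home, its upright has its inner face at y = -26 mm and its top tab reaches 12 mm over the cover's top corner, 4 mm above the edge. 25 mm back, the cover is free to lift out up the slope. Pushed home, the upright pushes a seated cover along to the end stop.
- keeper_grip (a point): Middle of the top of the keeper's upright black grip, which is 24 mm along the rest's x, 12 mm along its y and 61 mm high, its top 92 mm above the worktop; moves with the keeper. Its inner side is 22 mm from the keeper's upright.

How it is judged:
By the outcome, as a careful person would: the job done as asked, in the order asked, and still so for the second after the job is handed in, with the robot touching nothing.
It also fails if it takes over 67 s, if anything falls off the work surface, if the arm or the gripper's body presses on something with over 40 N, if the wrist force passes 120 N, or if a joint passes its speed limit or range.

### The arm

A 7-joint arm with a two-finger parallel gripper is mounted at the origin on a cart in front of the work surface, level with it; the furniture and walls round the work are solid. World frame = base frame: x ahead of the robot, y to its left, z up, the work surface at z = 0. Lengths are in m, angles in rad, forces in N, time in s.
With the tool pointing down it reaches from about 0.4 to 0.85 m from the base axis. Payload 10.4 kg.
Tool frame: the origin (TCP) lies at the very end of the fingers, on their centre line; the grasp point (between the pads) lies 19 mm behind it; z points along the fingers, y is the line along which they close (so a half turn about z gives the same grasp; the last joint's range is limited). The gripper opens to 85 mm and grips with 20 to 120 N. Pads are 22 mm wide; open, the fingers measure 114 mm over their backs; the gripper's body (76 mm by 85 mm) begins 54 mm behind the grasp point. The pads swing forward as they close: fully open they stand 13 mm farther back than shut.
Start: joints at [-1.251, 0.332, -0.065, 1.46, 0.022, 1.35, -0.088], TCP at [0.21, 0.589, 0.231] pointing down, gripper open.
Joint ranges: [-2.6, 2.6], [-0.5, 2.12], [-1.47, 1.34], [0.16, 2.42], [-1.27, 4.41], [0.06, 2.06], [-2.6, 2.6]. Speed limits (rad/s): [2.22, 2.22, 2.79, 2.79, 3.14, 3.14, 3.14].

### API

Orientations are given as a unit quaternion [x, y, z, w].
In Python, from workcell import manip, optics gives the robot as it stands.
- The arm moves only by the tool jog_arm, never from a script. Its arguments are lists of equal length, an entry for each row: "dr": the turn, a rotation vector about the tool's x, y, z normalised to -1 to 1, where 1 is 4 degrees, a list of three; "translation": the shift along the tool's x, y, z normalised to -1 to 1, where 1 is 0.025 m, a list of three; "jaw": the opening, from 0 (shut) to 1 (fully open). A call has 1 to 10 rows; each row shifts and turns the commanded pose from where the row before left it, along the tool's axes as they then stand; what a row does not reach is not made up. A row lasts 1/10 s, in which the tool goes at most 50 mm and 8.59 degrees, less where a joint would pass 70% of its speed; a pose out of reach is approached as far as the arm can. A call with a number of a shift or a turn outside -1 to 1 is refused whole. A call with a gripper value outside its range is refused whole. The fingers move at their own pace and stop on an object; "squeeze" is the grip in N (left out, the last holds). Time passes only in rows, so rows that do not move let the fingers close. It gives the time, the measured TCP pose, the force, the opening and the grip force at its end, in the units of the state.
- manip.get_obs(): the state, without advancing time (a new reading comes with each control period).
- optics.camera(name): name is "side" or "top" or "wrist"; returns a dict with "color" (384x512x3 uint8, red, green, blue), "mtx" (3x3 intrinsics, pixels), "R" (3x3) and "t" (3): a world point X has camera coordinates R X + t. Camera axes: x right, y down, z forward; pixel columns grow to the right and rows downward; lengths in m; the calibration is good to about 2 mm. A picture is of the moment at which its call begins. There is no depth.
- manip.hand_in(): hands the job in; it is judged then, once.
The state is a dict: "clock": time; "joint_pos": joint angles; "joint_velocities": joint speeds; "tau": joint torques, N m; "position": TCP position; "ee_rot": TCP orientation; "ft_force": force on the tool from outside, world axes, zero at the start; "torque": the same for the moment, N m; "grip_width": opening from 0.0 (shut) to 1.0 (fully open); "grasp_force": force on a finger pad.
Only numpy, scipy, OpenCV 4.12 (cv2) and the standard library are available. Lean on these libraries where they do the work, as an engineer would, in place of code of your own. Each camera call takes 0.05 s, during which the arm holds its last target. There are 200 camera calls.

## Working session

There is one attempt and no reset: what is moved stays moved. The work goes in short steps, Python scripts to look and compute and a tool call to move; the robot and the scene stay as the last step left them, time stands still between calls to the robot, and variables do not carry over. Pictures are saved under pics/ and viewed, at most 10 in all, crops included, and the job is handed in when it is done.

Besides the shell and the picture viewer there is one more tool, called by a JSON object that holds its "op" and its "data", one argument or row to a line. jog_arm: Moves the arm, as the interface text tells. Scaled input: -1 to 1 covers 0.025 m each way for a shift and 4 degrees each way for a turn. Its arguments: {"type":"object","properties":{"dr":{"type":"array","items":{"type":"array","items":{"type":"number"}}},"translation":{"type":"array","items":{"type":"array","items":{"type":"number"}}},"jaw":{"type":"array","items":{"type":"number"}},"squeeze":{"type":"number"}},"required":["dr","translation","jaw"]}

```bash
mkdir -p pics; ls
python3 - <<'E'
from workcell import manip, optics
import cv2,numpy as np,pickle
d={}
for n in ["side","top"]:
    c=optics.camera(n); d[n]=c
    cv2.imwrite(f"pics/{n}0.png",c["color"][:,:,::-1])
    print(n,c["mtx"].round(1).tolist(),(-c["R"].T@c["t"]).round(3),c["R"].round(3).tolist())
pickle.dump(d,open("c0.pkl","wb"))
a=np.hstack
o=manip.get_obs();print({k:np.round(v,3) for k,v in o.items()})
E
```

```text
pics
side [[407.3, 0.0, 251.1], [0.0, 407.3, 192.4], [0.0, 0.0, 1.0]] [ 0.329 -0.132  0.826] [[0.861, -0.508, 0.009], [-0.434, -0.745, -0.506], [0.264, 0.432, -0.863]]
top [[394.3, 0.0, 250.7], [0.0, 394.3, 190.6], [0.0, 0.0, 1.0]] [0.359 0.237 0.934] [[0.023, -1.0, -0.001], [-0.975, -0.022, -0.22], [0.22, 0.006, -0.976]]
{'clock': np.float64(0.1), 'joint_pos': array([-1.251,  0.333, -0.065,  1.461,  0.022,  1.35 , -0.089]), 'joint_velocities': array([ 0.001, -0.003, -0.002, -0.004,  0.   ,  0.   , -0.   ]), 'tau': array([ 1.0000e-03, -6.2675e+01,  4.9000e-02, -3.9243e+01,  1.6000e-02,
        7.0000e-03,  0.0000e+00]), 'position': array([0.21 , 0.588, 0.231]), 'ee_rot': array([ 0.171,  0.985, -0.001, -0.   ]), 'ft_force': array([-0.188,  0.479,  0.189]), 'torque': array([-0.022, -0.011, -0.055]), 'grasp_force': np.float64(0.0), 'grip_width': np.float64(0.998)}
```

View pics/side0.png

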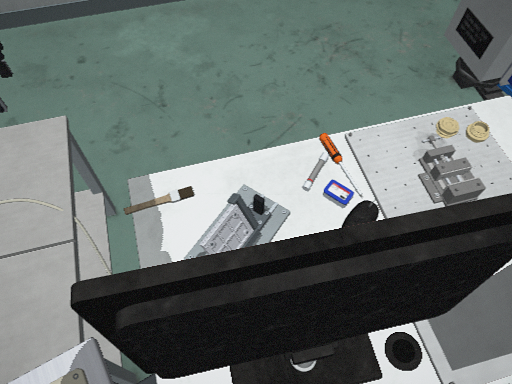

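View pics/top0.png

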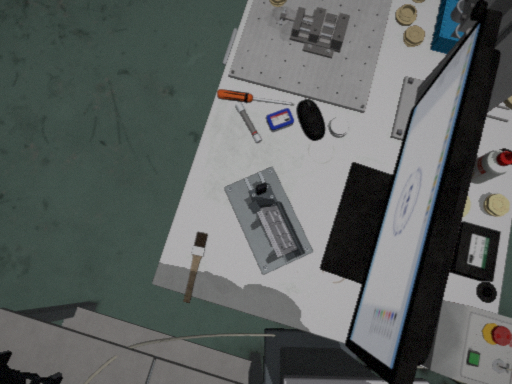

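The side view shows the rest at about (240,225), with its lower part hidden by the monitor. The top view shows the rest with base corners near (225,187), (273,168), (312,248) and (262,273), and the black keeper grip at (262,187). I'll zoom in and measure.

```bash
cat > h.py <<'E'
import numpy as np,cv2,pickle
def ray(c,p):
    d=c["R"].T@np.linalg.inv(c["mtx"])@np.array([p[0],p[1],1.]); return -c["R"].T@c["t"],d
def onz(c,p,z):
    o,d=ray(c,p); return o+d*(z-o[2])/d[2]
def proj(c,X):
    q=c["mtx"]@(c["R"]@np.asarray(X,float)+c["t"]); return q[:2]/q[2]
def tri(c1,p1,c2,p2):
    o1,d1=ray(c1,p1);o2,d2=ray(c2,p2)
    s=np.linalg.lstsq(np.c_[d1,-d2],o2-o1,rcond=None)[0]
    a,b=o1+s[0]*d1,o2+s[1]*d2; return (a+b)/2,np.linalg.norm(a-b)
E
python3 - <<'E'
from h import *
d=pickle.load(open("c0.pkl","rb")); t=d["top"]
for p in [(225,187),(273,168),(312,248),(262,273)]: print(onz(t,p,.012).round(3))
for p in [(345,340),(480,25)]: print([onz(t,p,z).round(3).tolist() for z in (0.05,.1,.2)])
a=cv2.resize(t["color"][160:285,215:325],None,fx=5,fy=5,interpolation=cv2.INTER_CUBIC)[:600]
cv2.imwrite("pics/t1.png",a[:,:,::-1])
E
```

```text
[0.574 0.304 0.012]
[0.624 0.189 0.012]
[0.433 0.097 0.012]
[0.373 0.212 0.012]
[[0.238, 0.035, 0.05], [0.245, 0.046, 0.1], [0.258, 0.069, 0.2]]
[[1.001, -0.33, 0.05], [0.965, -0.298, 0.1], [0.892, -0.234, 0.2]]
```

View pics/t1.png

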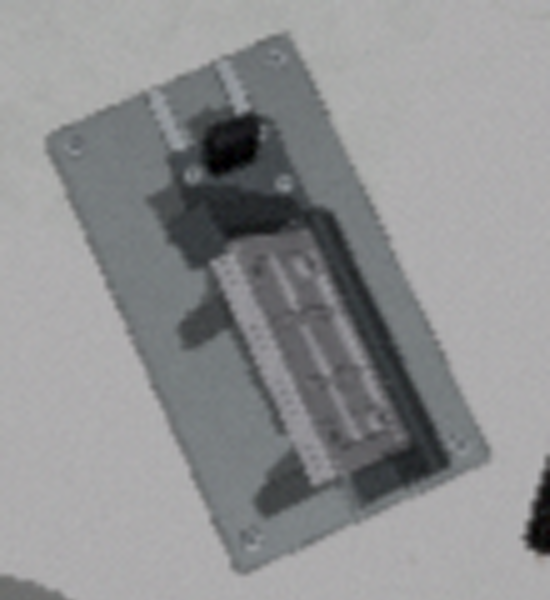

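The crop shows the base outline, with the cover's hollow, ribbed face to the right (front), the keeper's upright and tab over its top corner, and the black grip at crop (232,145). Next I'll fit the rest's pose from the base outline and check it against known features.

```bash
cat > fit.py <<'E'
from h import *
d=pickle.load(open("c0.pkl","rb")); t=d["top"]; s=d["side"]
# mask: bluish grey base or darker inside rough ROI
hsv=cv2.cvtColor(t["color"],cv2.COLOR_RGB2HSV)
px=t["color"].astype(int); print(px[178,235],px[178,215+1],px[262,265],px[240,330])
roi=np.zeros(px.shape[:2],np.uint8); cv2.fillPoly(roi,[np.array([(218,187),(273,160),(318,252),(263,280)])],255)
m=((px.min(2)<150)&(roi>0)).astype(np.uint8)*255
m=cv2.morphologyEx(m,cv2.MORPH_CLOSE,np.ones((5,5)))
cs=max(cv2.findContours(m,0,cv2.CHAIN_APPROX_NONE)[0],key=cv2.contourArea)[:,0]
P=np.array([onz(t,p,.012)[:2] for p in cs])*1000
c,(w,h),a=cv2.minAreaRect(P.astype(np.float32)); print("rect",c,w,h,a)
bx=cv2.boxPoints(((c),(w,h),a)).round(1); print(bx.tolist())
E
python3 fit.py
```

```text
[173 172 172] [172 173 173] [124 127 130] [19 18 13]
rect (499.4551086425781, 201.57400512695312) 228.3994140625 131.86367797851562 25.452537536621094
[[368.0, 212.0], [424.70001220703125, 93.0], [630.9000244140625, 191.10000610351562], [574.2000122070312, 310.20001220703125]]
```

```bash
cat >> h.py <<'E'
A=np.deg2rad(25.45); RX=np.array([-np.sin(A),np.cos(A),0]); RY=-np.array([np.cos(A),np.sin(A),0]); O=np.array([.4995,.2016,0])
RW=np.c_[RX,RY,[0,0,1]]
def W(x,y,z): return O+RW@(np.array([x,y,z])/1000.)
U=RW@[.5,0,.8660254]; N=RW@[-.8660254,0,.5]
E
python3 - <<'E'
from h import *
d=pickle.load(open("c0.pkl","rb"));ims=[]
for n,x0,y0,x1,y1 in [("top",215,160,325,280),("side",190,170,300,270)]:
    c=d[n]; im=cv2.resize(c["color"][y0:y1,x0:x1],None,fx=4.5,fy=4.5,interpolation=cv2.INTER_CUBIC)[:,:,::-1].copy()
    def dot(X,col):
        p=(proj(c,X)-[x0,y0]+.5)*4.5; cv2.circle(im,tuple(int(v) for v in p),3,col,1)
    h=np.array([7,30,68.])
    u=np.array([.5,0,.866]);nn=np.array([-.866,0,.5]);y=np.array([0,1,0])
    for a in (-45,45):
        for b in (-55,54): dot(W(*(h+a*u+b*y+6*nn)),(0,0,255))
    for b in (-55,55): dot(W(*(h+45*u+b*y-6*nn)),(0,255,0))
    for sx in (-65,65):
        for sy in (-113.5,113.5): dot(W(sx,sy,12),(255,0,0))
    dot(W(0,-54,92),(0,255,255)); 
    k=c["color"].max(2)<45; k[:y0]=0;k[y1:]=0;k[:,:x0]=0;k[:,x1-5:]=0
    if n=="side": k[225:]=0
    _,_,st,ce=cv2.connectedComponentsWithStats(k.astype(np.uint8)); print(n,st[1:].tolist(),ce[1:].round(1).tolist(),proj(c,W(0,-54,92)))
    ims.append(cv2.resize(im[:450],(495,450)) if 0 else im[:450,:395])
cv2.imwrite("pics/ov.png",np.hstack(ims))
E
```

```text
top [[256, 183, 11, 12, 101], [256, 199, 18, 9, 92], [276, 203, 1, 1, 1], [281, 205, 2, 4, 4], [285, 214, 2, 3, 3], [288, 220, 1, 1, 1], [289, 222, 1, 1, 1], [298, 241, 1, 1, 1], [300, 245, 1, 2, 2], [293, 249, 7, 6, 25], [302, 250, 1, 1, 1]] [[260.8, 188.7], [265.0, 202.8], [276.0, 203.0], [281.8, 206.5], [285.3, 215.0], [288.0, 220.0], [289.0, 222.0], [298.0, 241.0], [300.0, 245.5], [296.5, 251.7], [302.0, 250.0]] [258.47239643 190.74108045]
side [[192, 195, 1, 1, 1], [253, 195, 11, 20, 148]] [[192.0, 195.0], [258.4, 205.2]] [251.70111028 197.27522217]
```

View pics/ov.png

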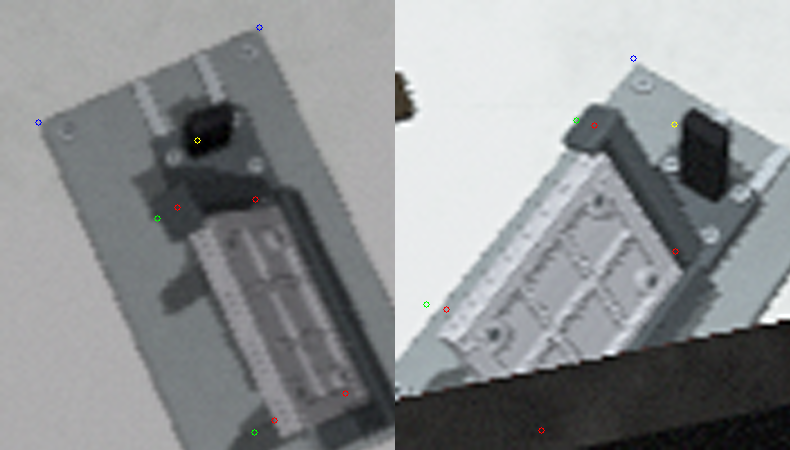

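Run:
```python
from h import *
d=pickle.load(open("c0.pkl","rb")); t=d["top"]; s=d["side"]
T=lambda p:(p[0]/4.5+215-.5,p[1]/4.5+160-.5); S=lambda p:((p[0]-395)/4.5+190-.5,p[1]/4.5+170-.5)
def r(X): return (RW.T@(X-O)*1000).round(1)
for nm,p,z in [("rear",(193,237),.104),("rear_end",(284,438),.104),("front_end",(303,430),.110),("grip",(210,118),.092)]: print(nm,r(onz(t,T(p),z)))
for nm,p,z in [("rear_end",(440,335),.104),("front_end",(455,347),.110),("grip",(707,125),.092)]: print(nm,"side",r(onz(s,S(p),z)))
for a,b in [((284,438),(440,335)),((303,430),(455,347)),((210,118),(707,125))]: X,e=tri(t,T(a),s,S(b)); print(r(X),e)
for n,x0,y0,x1,y1 in [("top",240,170,310,265),("side",190,185,275,260)]:
    cv2.imwrite(f"pics/z{n}.png",cv2.resize(d[n]["color"][y0:y1,x0:x1],None,fx=6.2,fy=6.2,interpolation=cv2.INTER_CUBIC)[:,:,::-1])
a=cv2.imread("pics/ztop.png");b=cv2.imread("pics/zside.png");H=max(len(a),len(b))
p=lambda q:cv2.copyMakeBorder(q,0,H-len(q),0,0,cv2.BORDER_CONSTANT)
o=np.hstack([p(a),p(b)])[:, :]; print(o.shape,a.shape); cv2.imwrite("pics/zz.png",o[:, :1000] if o.shape[1]<=800 else cv2.resize(o,None,fx=800/o.shape[1],fy=800/o.shape[1]))
```

```text
rear [ 22.8  -9.9 104. ]
rear_end [ 23.2  93.  104. ]
front_end [ 14.2  93.4 110. ]
grip [-10.1 -61.9  92. ]
rear_end side [ 21.3  93.1 104. ]
front_end side [ 10.7  95.5 110. ]
grip side [-12.2 -62.3  92. ]
[ 22.7  92.5 100.7] 0.0008762850965393466
[ 13.4  93.2 101.8] 5.138273984579952e-05
[-10.9 -63.2  88.8] 0.001563750455067808
(589, 961, 3) (589, 434, 3)
```

```bash
cat >> h.py <<'E'
O=O+RW@np.array([-.0124,.0083,0])
from scipy.spatial.transform import Rotation as Ro
RD=np.c_[-RY,RX,[0,0,-1]]   # tool down, closing along RX; tool x = keeper's back direction (-y rest)
RD=RD if np.linalg.det(RD)>0 else np.c_[RY,RX,[0,0,-1]]
def go(P,R,show=True):
    from workcell import manip
    o=manip.get_obs(); C=Ro.from_quat(o["ee_rot"]); p=np.array(o["position"])
    cands=[R,R@np.diag([-1,-1,1])]
    print("t",round(float(o["clock"]),2),"p",p.round(4),"restTCP",(RW.T@(p-O)*1000).round(1),"F",np.round(o["ft_force"],1),"w",np.round(o["grip_width"],3),"gf",np.round(o["grasp_force"],1),"q",np.round(o["joint_pos"],2))
    for r in cands:
        D=C.inv()*Ro.from_matrix(r); print(" turn/4deg",(D.as_rotvec(degrees=True)/4).round(2)," shift now-axes/25mm",(C.inv().apply(P-p)/.025).round(2)," end-axes",(r.T@(P-p)/.025).round(2))
E
python3 - <<'E'
from h import *
print(np.linalg.det(RD),RD[:,0],RY)
g=W(1.5,-70,92);print("grip",g,"home",W(7,30,68))
go(W(1.5,-70,200),RD)
from workcell import optics
d=pickle.load(open("c0.pkl","rb"));print(proj(d["top"],g),proj(d["side"],g))
E
```

```text
1.0000000000000002 [-0.90296063 -0.42972328 -0.        ] [-0.90296063 -0.42972328 -0.        ]
grip [0.55989665 0.21827166 0.092     ] home [0.46723711 0.18026561 0.068     ]
t 0.1 p [0.21   0.5884 0.2306] restTCP [486.   87.  230.6] F [-0.2  0.5  0.2] w 0.998 gf 0.0 q [-1.25  0.33 -0.06  1.46  0.02  1.35 -0.09]
 turn/4deg [-2.000e-02 -1.000e-02 -1.127e+01]  shift now-axes/25mm [-18.16  -9.24   1.24]  end-axes [ -6.28 -19.38   1.22]
 turn/4deg [-1.000e-02  2.000e-02  3.373e+01]  shift now-axes/25mm [-18.16  -9.24   1.24]  end-axes [ 6.28 19.38  1.22]
[261.54489844 185.63774467] [258.13113352 197.18372524]
```

{"op": "jog_arm", "data": {
  "dr": [
    [0, 0, -1],
    [0, 0, -1],
    [0, 0, -1],
    [0, 0, -1],
    [0, 0, -1],
    [0, 0, -1],
    [0, 0, -1],
    [0, 0, -1],
    [0, 0, -1],
    [0, 0, -1]
  ],
  "translation": [
    [0, 0, 0],
    [0, 0, 0],
    [0, 0, 0],
    [0, 0, 0],
    [0, 0, 0],
    [0, 0, 0],
    [0, 0, 0],
    [0, 0, 0],
    [0, 0, 0],
    [0, 0, 0]
  ],
  "jaw": [1, 1, 1, 1, 1, 1, 1, 1, 1, 1]
}}

```text
clock: 1.1
position: [0.21, 0.5884, 0.2308]
ee_rot: [-0.178, 0.984, -0.0, -0.0]
ft_force: [0.4, 0.5, -0.1]
grip_width: 0.998
grasp_force: 0.0
```

{"op": "jog_arm", "data": {
  "dr": [
    [0, 0, -1],
    [0, 0, -0.27],
    [0, 0, 0],
    [0, 0, 0],
    [0, 0, 0],
    [0, 0, 0],
    [0, 0, 0],
    [0, 0, 0],
    [0, 0, 0],
    [0, 0, 0]
  ],
  "translation": [
    [0, 0, 0],
    [0, -1, 0],
    [-0.3, -1, 0],
    [-0.3, -1, 0],
    [-0.3, -1, 0],
    [-0.3, -1, 0],
    [-0.3, -1, 0],
    [-0.3, -1, 0],
    [-0.3, -1, 0],
    [-0.3, -1, 0]
  ],
  "jaw": [1, 1, 1, 1, 1, 1, 1, 1, 1, 1]
}}

```text
clock: 2.1
position: [0.361, 0.41, 0.231]
ee_rot: [-0.22, 0.975, -0.0, -0.0]
ft_force: [-0.4, -0.4, 0.0]
grip_width: 1.005
grasp_force: 0.0
```

Run:
```python
from h import *
go(W(1.5,-70,200),RD)
from workcell import optics
c=optics.camera("top");cv2.imwrite("pics/top2.png",c["color"][:,:,::-1])
```

```text
t 2.1 p [0.361 0.41  0.231] restTCP [260.1  27.2 231. ] F [-0.4 -0.4  0. ] w 1.005 gf 0.0 q [-0.89  0.16 -0.05  1.67  0.01  1.31  1.08]
 turn/4deg [-0.   -0.01 -0.  ]  shift now-axes/25mm [ -3.89 -10.34   1.24]  end-axes [ -3.89 -10.34   1.24]
 turn/4deg [-1.0e-02  0.0e+00  4.5e+01]  shift now-axes/25mm [ -3.89 -10.34   1.24]  end-axes [ 3.89 10.34  1.24]
```

View pics/top2.png

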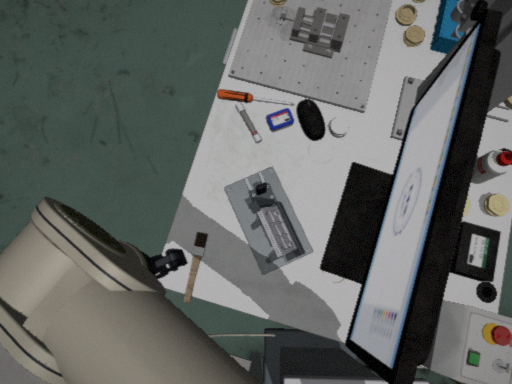

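The arm comes in from the left, clear of the monitor. I'll continue to above the keeper grip.

{"op": "jog_arm", "data": {
  "dr": [
    [0, 0, 0],
    [0, 0, 0],
    [0, 0, 0],
    [0, 0, 0],
    [0, 0, 0],
    [0, 0, 0],
    [0, 0, 0],
    [0, 0, 0],
    [0, 0, 0],
    [0, 0, 0]
  ],
  "translation": [
    [-0.4, -1, 0],
    [-0.4, -1, 0],
    [-0.4, -1, 0],
    [-0.4, -1, 0],
    [-0.4, -1, 0],
    [-0.4, -1, 0],
    [-0.4, -1, 0],
    [-0.4, -1, 0],
    [-0.4, -1, 0.5],
    [-0.3, -1, 0.5]
  ],
  "jaw": [0.6, 0.6, 0.6, 0.6, 0.6, 0.6, 0.6, 0.6, 0.6, 0.6]
}}

```text
clock: 3.15
position: [0.5567, 0.2266, 0.2059]
ee_rot: [-0.22, 0.975, 0.0, 0.0]
ft_force: [0.4, 0.6, -0.6]
grip_width: 0.599
grasp_force: 0.0
```

{"op": "jog_arm", "data": {
  "dr": [
    [0, 0, 0],
    [0, 0, 0],
    [0, 0, 0]
  ],
  "translation": [
    [0, -0.34, 0.24],
    [0, 0, 0],
    [0, 0, 0]
  ],
  "jaw": [0.6, 0.6, 0.6]
}}

```text
clock: 3.45
position: [0.5589, 0.2207, 0.2005]
ee_rot: [-0.221, 0.975, 0.0, -0.0]
ft_force: [-0.4, 0.8, 0.9]
grip_width: 0.598
grasp_force: 0.0
```

Run:
```python
from h import *
go(W(1.5,-70,65),RD)
from workcell import optics
c=optics.camera("wrist");cv2.imwrite("pics/w1.png",c["color"][:,:,::-1]);pickle.dump(c,open("w1.pkl","wb"))
print(proj(c,W(1.5,-70,92)),[proj(c,W(-10+45-10.4*0,85,104)).round(0)],[(x,y,proj(c,W(1.5+x,-70+y,92)).round(0).tolist()) for x in(-12,12) for y in (-6,6)])
```

```text
t 3.45 p [0.5589 0.2207 0.2005] restTCP [  4.1 -70.1 200.5] F [-0.4  0.8  0.9] w 0.598 gf 0.0 q [-0.57  0.29  0.15  1.58 -0.04  1.27  1.6 ]
 turn/4deg [ 0.01 -0.    0.01]  shift now-axes/25mm [ 0.01 -0.11  5.42]  end-axes [ 0.01 -0.11  5.42]
 turn/4deg [ 0.000e+00  2.000e-02 -4.499e+01]  shift now-axes/25mm [ 0.01 -0.11  5.42]  end-axes [-0.01  0.11  5.42]
[254.57904778 188.54262504] [array([299.,  -7.])] [(-12, -6, [242.0, 195.0]), (-12, 6, [242.0, 182.0]), (12, -6, [267.0, 195.0]), (12, 6, [267.0, 182.0])]
```

View pics/w1.png

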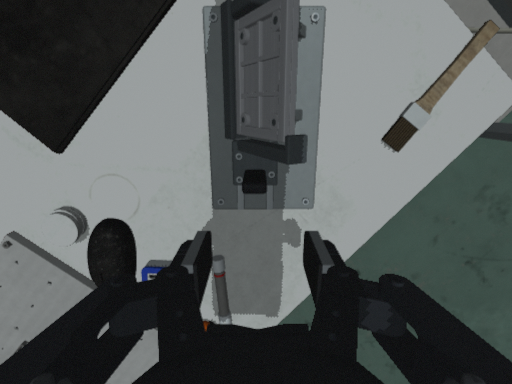

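Run:
```python
from h import *
c=pickle.load(open("w1.pkl","rb"));g=c["color"].max(2)
print("cam",RW.T@(-c["R"].T@c["t"]-O)*1000, "axis",RW.T@c["R"][2])
print(g[160:202,255].tolist());print(g[188,236:274].tolist());print(g[175,236:274].tolist())
# cover front/rear top edge + tab, predicted
for n,X in dict(reartop_end=(35,85,104),fronttop_end=(24.6,85,110),reartop_k=(35,-14,104),fronttop_k=(24.6,-14,110),base1=(77.4,-121.8,12),base2=(-52.6,-121.8,12),lip_k=(-33,-25,20)).items(): print(n,proj(c,W(*X)).round(1))
for r in (30,60,90,120): print(r,g[r,225:305].tolist())
```

```text
cam [  3.75806352   3.57681485 342.9587227 ] axis [ 0.00099266 -0.29037245 -0.95691319]
[51, 52, 50, 50, 50, 52, 53, 52, 49, 35, 14, 15, 20, 15, 16, 14, 17, 13, 15, 15, 16, 14, 18, 15, 23, 24, 25, 26, 24, 23, 20, 21, 21, 37, 60, 72, 72, 70, 71, 73, 72, 71]
[69, 75, 95, 95, 93, 82, 30, 21, 21, 25, 25, 22, 26, 24, 25, 23, 23, 25, 24, 24, 23, 23, 25, 22, 24, 27, 21, 23, 18, 17, 40, 77, 93, 91, 90, 91, 86, 65]
[50, 49, 51, 50, 48, 49, 49, 44, 16, 13, 14, 17, 13, 14, 13, 15, 14, 17, 14, 14, 12, 16, 16, 15, 13, 15, 16, 15, 14, 26, 48, 55, 73, 91, 68, 56, 65, 81]
reartop_end [299.2  -7.5]
fronttop_end [286.  -10.8]
reartop_k [293.9 129. ]
fronttop_k [282.3 129.5]
base1 [314.6 209.9]
base2 [212.8 209.8]
lip_k [225.  133.2]
30 [38, 36, 38, 44, 44, 42, 43, 39, 40, 56, 74, 75, 77, 78, 70, 72, 74, 74, 74, 80, 88, 87, 87, 84, 77, 76, 77, 76, 75, 74, 74, 75, 75, 81, 91, 90, 87, 82, 77, 74, 76, 75, 74, 74, 76, 74, 75, 73, 72, 73, 70, 62, 54, 53, 59, 74, 74, 74, 73, 75, 80, 94, 94, 89, 89, 87, 86, 83, 91, 89, 88, 89, 82, 66, 55, 68, 67, 68, 66, 68]
60 [36, 37, 38, 39, 46, 45, 42, 42, 36, 47, 62, 74,
[... 240 characters left out ...]
 95, 119, 118, 118, 116, 118, 117, 118]
90 [36, 35, 37, 37, 41, 46, 43, 45, 40, 38, 50, 68, 75, 77, 83, 93, 87, 87, 84, 72, 73, 77, 75, 75, 74, 74, 75, 74, 75, 75, 73, 72, 73, 80, 93, 89, 86, 80, 76, 74, 74, 70, 74, 74, 73, 74, 76, 76, 76, 80, 75, 70, 65, 62, 72, 73, 74, 74, 77, 85, 98, 91, 87, 88, 85, 84, 92, 91, 90, 89, 87, 95, 115, 116, 115, 115, 116, 117, 117, 117]
120 [37, 37, 36, 36, 34, 41, 44, 43, 43, 39, 42, 56, 73, 75, 80, 86, 68, 36, 41, 57, 79, 83, 88, 89, 88, 81, 74, 76, 75, 75, 74, 74, 73, 83, 97, 89, 87, 79, 75, 74, 73, 75, 75, 72, 69, 76, 69, 45, 36, 40, 58, 75, 76, 75, 74, 75, 75, 76, 83, 96, 91, 89, 88, 87, 87, 90, 91, 91, 90, 82, 59, 60, 60, 68, 87, 93, 100, 115, 116, 116]
```

The wrist view agrees with the model: the grip's top face is at columns 242–266, rows 184–193 (predicted 242–267, 182–195). The cover's edges are within about 1 mm. Now I'll grasp the keeper grip.

{"op": "jog_arm", "data": {
  "dr": [
    [0, 0, 0],
    [0, 0, 0],
    [0, 0, 0],
    [0, 0, 0],
    [0, 0, 0],
    [0, 0, 0],
    [0, 0, 0],
    [0, 0, 0],
    [0, 0, 0],
    [0, 0, 0]
  ],
  "translation": [
    [0.04, -0.14, 0.6],
    [0, 0, 0.8],
    [0, 0, 0.8],
    [0, 0, 0.8],
    [0, 0, 0.7],
    [0, 0, 0.6],
    [0, 0, 0.5],
    [0, 0, 0.4],
    [0, 0, 0.3],
    [0, 0, 0]
  ],
  "jaw": [0.55, 0.55, 0.55, 0.55, 0.55, 0.55, 0.55, 0.55, 0.55, 0.55]
}}

```text
clock: 4.5
position: [0.5597, 0.2158, 0.0619]
ee_rot: [-0.22, 0.975, -0.0, -0.001]
ft_force: [-0.4, 0.5, 0.2]
grip_width: 0.553
grasp_force: 0.0
```

{"op": "jog_arm", "data": {
  "dr": [
    [0, 0, 0],
    [0, 0, 0],
    [0, 0, 0],
    [0, 0, 0],
    [0, 0, 0],
    [0, 0, 0],
    [0, 0, 0],
    [0, 0, 0]
  ],
  "translation": [
    [0, 0, 0],
    [0, 0, 0],
    [0, 0, 0],
    [0, 0, 0],
    [0, 0, 0],
    [0, 0, 0],
    [0, 0, 0],
    [0, 0, 0]
  ],
  "jaw": [0.4, 0.3, 0.2, 0.2, 0.2, 0.2, 0.2, 0.2],
  "squeeze": 40
}}

```text
clock: 5.3
position: [0.56, 0.2178, 0.0638]
ee_rot: [-0.221, 0.975, 0.001, 0.001]
ft_force: [-3.5, 3.7, 2.1]
grip_width: 0.27
grasp_force: 39.7
```

```bash
python3 -c "
from h import *
go(W(0.5,-69,63),RD)"
```

```text
t 5.3 p [0.56   0.2178 0.0638] restTCP [  1.1 -69.9  63.8] F [-3.5  3.7  2.1] w 0.27 gf 39.7 q [-0.55  0.42  0.13  1.72 -0.07  1.01  1.62]
 turn/4deg [0.03 0.02 0.02]  shift now-axes/25mm [ 0.03 -0.02  0.03]  end-axes [ 0.03 -0.02  0.03]
 turn/4deg [-3.000e-02  4.000e-02 -4.498e+01]  shift now-axes/25mm [ 0.03 -0.02  0.03]  end-axes [-0.03  0.02  0.03]
```

{"op": "jog_arm", "data": {
  "dr": [
    [0, 0, 0],
    [0, 0, 0],
    [0, 0, 0],
    [0, 0, 0],
    [0, 0, 0],
    [0, 0, 0],
    [0, 0, 0],
    [0, 0, 0]
  ],
  "translation": [
    [-0.2, 0, 0],
    [-0.3, 0, 0],
    [-0.3, 0, 0],
    [-0.2, 0, 0],
    [-0.2, 0, 0],
    [-0.16, 0, 0],
    [0, 0, 0],
    [0, 0, 0]
  ],
  "jaw": [0.2, 0.2, 0.2, 0.2, 0.2, 0.2, 0.2, 0.2]
}}

```text
clock: 6.1
position: [0.5883, 0.2314, 0.0637]
ee_rot: [-0.221, 0.975, 0.001, -0.002]
ft_force: [-16.5, -0.8, 13.1]
grip_width: 0.267
grasp_force: 41.2
```

{"op": "jog_arm", "data": {
  "dr": [
    [0, 0, 0],
    [0, 0, 0],
    [0, 0, 0],
    [0, 0, 0],
    [0, 0, 0],
    [0, 0, 0],
    [0, 0, 0],
    [0, 0, 0],
    [0, 0, 0],
    [0, 0, 0]
  ],
  "translation": [
    [0, 0, 0],
    [0, 0, 0],
    [0, 0, 0],
    [0, 0, 0],
    [0, 0, -0.4],
    [0, 0, -0.8],
    [0, 0, -1],
    [0, 0, -1],
    [0, 0, -1],
    [0, 0, -1]
  ],
  "jaw": [0.3, 0.4, 0.5, 0.5, 0.5, 0.5, 0.5, 0.5, 0.5, 0.5]
}}

```text
clock: 7.1
position: [0.591, 0.2304, 0.1948]
ee_rot: [-0.22, 0.975, 0.0, 0.0]
ft_force: [0.1, 0.0, -0.5]
grip_width: 0.499
grasp_force: 0.0
```

```bash
cat >> h.py <<'E'
RT=np.c_[RY,-N,-U]   # tool z down the slope, closing along n
HM=np.array([7,30,68.])
def C_(u,y,n): # point relative to home centre: mm up slope, rest y, along n
    return W(*(HM+[0,y,0]))+U*u/1000+N*n/1000
E
python3 - <<'E'
from h import *
print(np.linalg.det(RT))
go(C_(70,0,0),RT)
from workcell import optics
c=optics.camera("wrist");cv2.imwrite("pics/w2.png",c["color"][:,:,::-1])
E
```

```text
0.99999999344516
t 7.1 p [0.591  0.2304 0.1948] restTCP [  -0.9 -103.3  194.8] F [ 0.1  0.  -0.5] w 0.499 gf 0.0 q [-0.56  0.37  0.15  1.49 -0.06  1.28  1.61]
 turn/4deg [ 7.5   0.01 -0.01]  shift now-axes/25mm [5.33 1.72 2.64]  end-axes [5.33 2.81 1.43]
 turn/4deg [ 2.000e-02 -1.164e+01  4.346e+01]  shift now-axes/25mm [5.33 1.72 2.64]  end-axes [-5.33 -2.81  1.43]
```

{"op": "jog_arm", "data": {
  "dr": [
    [1, 0, 0],
    [1, 0, 0],
    [1, 0, 0],
    [1, 0, 0],
    [1, 0, 0],
    [1, 0, 0],
    [1, 0, 0],
    [0.5, 0, 0],
    [0, 0, 0],
    [0, 0, 0]
  ],
  "translation": [
    [0.66, 0, 0],
    [0.67, 0, 0],
    [0.67, 0, 0],
    [0.67, 0, 0],
    [0.67, 0, 0],
    [0.67, 0, 0],
    [0.66, 0, 0],
    [0.66, 0, 0],
    [0, 0, 0],
    [0, 0, 0]
  ],
  "jaw": [0.5, 0.5, 0.5, 0.5, 0.5, 0.5, 0.5, 0.5, 0.5, 0.5]
}}

```text
clock: 8.15
position: [0.471, 0.1735, 0.1934]
ee_rot: [-0.213, 0.942, -0.252, 0.057]
ft_force: [1.2, -0.5, 0.1]
grip_width: 0.503
grasp_force: 0.0
```

Run:
```python
from h import *
go(C_(70,0,0),RT)
from workcell import optics
c=optics.camera("wrist");cv2.imwrite("pics/w3.png",c["color"][:,:,::-1]);pickle.dump(c,open("w3.pkl","wb"))
for n,p in dict(reartop_end=(45,55,-6),fronttop_end=(45,55,6),reartop_k=(45,-55,-6),fronttop_k=(45,-55,6)).items(): print(n,proj(c,C_(*p)).round(1))
```

```text
t 8.15 p [0.471  0.1735 0.1934] restTCP [ -0.7  29.5 193.4] F [ 1.2 -0.5  0.1] w 0.503 gf 0.0 q [-0.89  0.15  0.12  1.86  0.49  1.33  1.08]
 turn/4deg [ 0.02  0.01 -0.01]  shift now-axes/25mm [0.02 2.77 1.39]  end-axes [0.02 2.78 1.39]
 turn/4deg [ 2.000e-02 -3.000e-02  4.499e+01]  shift now-axes/25mm [0.02 2.77 1.39]  end-axes [-0.02 -2.78  1.39]
reartop_end [362.1 133.5]
fronttop_end [345.4 133.6]
reartop_k [347.6 267.7]
fronttop_k [333.3 267.7]
```

View pics/w3.png

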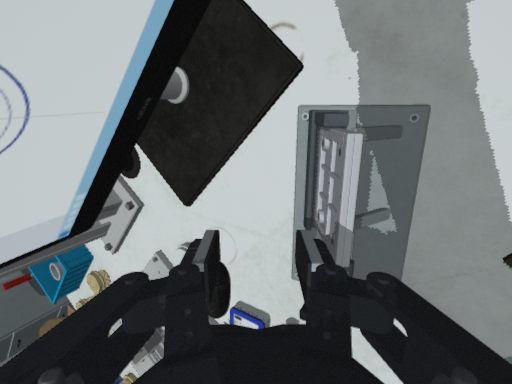

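The far end of the cover's top strip is at columns 347–363, row 132 (predicted 345–362, row 133). I'll move over it and recheck.

{"op": "jog_arm", "data": {
  "dr": [
    [0, 0, 0],
    [0, 0, 0],
    [0, 0, 0],
    [0, 0, 0],
    [0, 0, 0],
    [0, 0, 0]
  ],
  "translation": [
    [0, 0.7, 0],
    [0, 0.8, 0],
    [0, 0.8, 0.3],
    [0, 0.5, 0.5],
    [0, 0, 0],
    [0, 0, 0]
  ],
  "jaw": [0.5, 0.5, 0.5, 0.5, 0.5, 0.5]
}}

```text
clock: 8.8
position: [0.4494, 0.218, 0.1406]
ee_rot: [-0.212, 0.942, -0.253, 0.057]
ft_force: [0.5, 0.6, 0.2]
grip_width: 0.501
grasp_force: 0.0
```

Run:
```python
from h import *
go(C_(15,0,-0.7),RT)
from workcell import optics
c=optics.camera("wrist");cv2.imwrite("pics/w4.png",c["color"][:,:,::-1])
g=c["color"].max(2)
for y in (55,40,20,0,-10):
    a,b=proj(c,C_(45,y,-6)),proj(c,C_(45,y,6)); print(y,a.round(1),b.round(1)); r=int(round(a[1])); x0=int(b[0])-10; print(x0,g[r,x0:x0+45].tolist() if 0<=r<384 else None)
```

```text
t 8.8 p [0.4494 0.218  0.1406] restTCP [ 48.7  29.9 140.6] F [0.5 0.6 0.2] w 0.501 gf 0.0 q [-0.94  0.25  0.08  1.88  0.48  1.28  0.96]
 turn/4deg [-0.01 -0.02 -0.02]  shift now-axes/25mm [0.   0.04 2.75]  end-axes [0.01 0.03 2.75]
 turn/4deg [-3.000e-02  1.000e-02  4.498e+01]  shift now-axes/25mm [0.   0.04 2.75]  end-axes [-0.01 -0.03  2.75]
55 [266.9 137.3] [248.3 137.3]
238 [133, 133, 123, 85, 86, 90, 81, 73, 52, 41, 58, 57, 86, 134, 137, 136, 137, 134, 135, 128, 115, 119, 132, 133, 134, 135, 133, 131, 129, 120, 91, 85, 84, 76, 75, 87, 116, 125, 108, 99, 99, 99, 97, 99, 99]
40 [266.6 160.3] [248.5 160.3]
238 [134, 132, 127, 104, 85, 87, 83, 79, 62, 46, 54, 58, 107, 178, 183, 179, 178, 176, 176, 170, 159, 165, 182, 182, 179, 180, 179, 177, 171, 148, 98, 88, 87, 87, 86, 85, 85, 79, 73, 86, 88, 87, 87, 86, 87]
20 [266.4 189.2] [248.8 189.3]
238 [127, 134, 133, 123, 85, 83, 85, 79, 71, 55, 49, 58, 85, 147, 181, 181, 178, 175, 175, 171, 159, 165, 181, 179, 179, 179, 178, 176, 168, 131, 84, 87, 87, 85, 86, 85, 81, 73, 76, 83, 84, 85, 85, 85, 84]
0 [266.1 216.5] [249.1 216.5]
239 [134, 134, 128, 104, 84, 85, 80, 77, 61, 42, 57, 67, 118, 176, 180, 176, 175, 173, 169, 159, 165, 180, 179, 177, 177, 177, 177, 166, 118, 78, 88, 88, 87, 87, 87, 83, 77, 87, 80, 58, 55, 58, 59, 70, 86]
-10 [266.  229.5] [249.2 229.5]
239 [126, 131, 132, 121, 81, 83, 81, 78, 61, 47, 57, 59, 83, 118, 118, 117, 116, 116, 115, 111, 111, 119, 118, 120, 118, 120, 119, 112, 94, 80, 87, 81, 72, 62, 60, 58, 55, 57, 60, 63, 65, 67, 70, 72, 73]
```

{"op": "jog_arm", "data": {
  "dr": [
    [0, 0, 0],
    [0, 0, 0],
    [0, 0, 0],
    [0, 0, 0],
    [0, 0, 0],
    [0, 0, 0],
    [0, 0, 0]
  ],
  "translation": [
    [0, 0.03, 0.6],
    [0, 0, 0.6],
    [0, 0, 0.6],
    [0, 0, 0.5],
    [0, 0, 0.45],
    [0, 0, 0],
    [0, 0, 0]
  ],
  "jaw": [0.5, 0.5, 0.5, 0.5, 0.5, 0.45, 0.4]
}}

```text
clock: 9.55
position: [0.4635, 0.1886, 0.0809]
ee_rot: [-0.213, 0.942, -0.252, 0.057]
ft_force: [-0.4, -0.2, 0.1]
grip_width: 0.4
grasp_force: 0.0
```

{"op": "jog_arm", "data": {
  "dr": [
    [0, 0, 0],
    [0, 0, 0],
    [0, 0, 0],
    [0, 0, 0],
    [0, 0, 0],
    [0, 0, 0],
    [0, 0, 0],
    [0, 0, 0]
  ],
  "translation": [
    [0, 0, 0],
    [0, 0, 0],
    [0, 0, 0],
    [0, 0, 0],
    [0, 0, 0],
    [0, 0, 0],
    [0, 0, 0],
    [0, 0, 0]
  ],
  "jaw": [0.35, 0.3, 0.25, 0.2, 0.15, 0.1, 0.05, 0.05],
  "squeeze": 60
}}

```text
clock: 10.35
position: [0.4634, 0.1886, 0.0808]
ee_rot: [-0.213, 0.942, -0.252, 0.057]
ft_force: [-1.9, -0.7, 5.7]
grip_width: 0.13
grasp_force: 58.7
```

```bash
python3 -c "
from h import *
go(C_(15,0,-0.7),RT)"
```

```text
t 10.35 p [0.4634 0.1886 0.0808] restTCP [16.2 29.9 80.8] F [-1.9 -0.7  5.7] w 0.13 gf 58.7 q [-0.9   0.31  0.11  1.95  0.51  1.14  0.94]
 turn/4deg [ 0.  0. -0.]  shift now-axes/25mm [ 0.   -0.04  0.03]  end-axes [ 0.   -0.04  0.03]
 turn/4deg [ 0. -0. 45.]  shift now-axes/25mm [ 0.   -0.04  0.03]  end-axes [-0.    0.04  0.03]
```

{"op": "jog_arm", "data": {
  "dr": [
    [0, 0, 0],
    [0, 0, 0],
    [0, 0, 0],
    [0, 0, 0],
    [0, 0, 0],
    [0, 0, 0],
    [0, 0, 0],
    [0, 0, 0],
    [0, 0, 0],
    [0, 0, 0]
  ],
  "translation": [
    [0, 0, -0.1],
    [0, -0.04, -0.2],
    [0, 0, -0.3],
    [0, 0, -0.5],
    [0, 0, -0.7],
    [0, 0, -0.8],
    [0, 0, -0.8],
    [0, 0, -0.7],
    [0, 0, -0.3],
    [0, 0, 0]
  ],
  "jaw": [0.05, 0.05, 0.05, 0.05, 0.05, 0.05, 0.05, 0.05, 0.05, 0.05]
}}

```text
clock: 11.35
position: [0.44, 0.2386, 0.1773]
ee_rot: [-0.213, 0.942, -0.252, 0.058]
ft_force: [0.6, 0.8, -2.6]
grip_width: 0.128
grasp_force: 58.8
```

Run:
```python
from h import *
go(C_(15,0,-0.7),RT)
from workcell import optics
c=optics.camera("side");t=optics.camera("top");
a=cv2.resize(c["color"][100:300,130:330],None,fx=2,fy=2)[:,:,::-1];b=cv2.resize(t["color"][110:310,180:380],None,fx=2,fy=2)[:,:,::-1]
cv2.imwrite("pics/lift.png",np.hstack([a,b]))
```

```text
t 11.35 p [0.44   0.2386 0.1773] restTCP [ 71.4  29.5 177.3] F [ 0.6  0.8 -2.6] w 0.128 gf 58.8 q [-0.97  0.22  0.07  1.82  0.46  1.37  0.96]
 turn/4deg [0.02 0.03 0.  ]  shift now-axes/25mm [ 0.03 -0.02  4.47]  end-axes [ 0.02 -0.02  4.47]
 turn/4deg [-4.0e-02  3.0e-02 -4.5e+01]  shift now-axes/25mm [ 0.03 -0.02  4.47]  end-axes [-0.02  0.02  4.47]
```

View pics/lift.png

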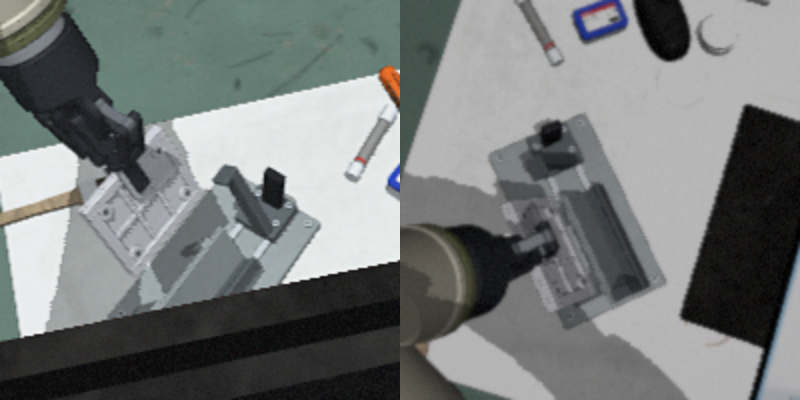

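The cover is held, 110 mm up the slope, and the keeper stands back. Now I'll turn it 180° about the tool axis.

{"op": "jog_arm", "data": {
  "dr": [
    [0, 0, 0.5],
    [0, 0, 1],
    [0, 0, 1],
    [0, 0, 1],
    [0, 0, 1],
    [0, 0, 1],
    [0, 0, 1],
    [0, 0, 1],
    [0, 0, 1],
    [0, 0, 1]
  ],
  "translation": [
    [0, 0, 0],
    [0, 0, 0],
    [0, 0, 0],
    [0, 0, 0],
    [0, 0, 0],
    [0, 0, 0],
    [0, 0, 0],
    [0, 0, 0],
    [0, 0, 0],
    [0, 0, 0]
  ],
  "jaw": [0.05, 0.05, 0.05, 0.05, 0.05, 0.05, 0.05, 0.05, 0.05, 0.05]
}}

```text
clock: 12.45
position: [0.4399, 0.2365, 0.1755]
ee_rot: [0.107, 0.96, -0.221, 0.136]
ft_force: [-0.2, -0.1, -1.7]
grip_width: 0.128
grasp_force: 58.7
```

{"op": "jog_arm", "data": {
  "dr": [
    [0, 0, 1],
    [0, 0, 1],
    [0, 0, 1],
    [0, 0, 1],
    [0, 0, 1],
    [0, 0, 1],
    [0, 0, 1],
    [0, 0, 1],
    [0, 0, 1],
    [0, 0, 1]
  ],
  "translation": [
    [0, 0, 0],
    [0, 0, 0],
    [0, 0, 0],
    [0, 0, 0],
    [0, 0, 0],
    [0, 0, 0],
    [0, 0, 0],
    [0, 0, 0],
    [0, 0, 0],
    [0, 0, 0]
  ],
  "jaw": [0.05, 0.05, 0.05, 0.05, 0.05, 0.05, 0.05, 0.05, 0.05, 0.05]
}}

```text
clock: 13.45
position: [0.4399, 0.2365, 0.1755]
ee_rot: [0.429, 0.865, -0.161, 0.203]
ft_force: [0.5, -0.0, -2.0]
grip_width: 0.128
grasp_force: 58.7
```

{"op": "jog_arm", "data": {
  "dr": [
    [0, 0, 1],
    [0, 0, 1],
    [0, 0, 1],
    [0, 0, 1],
    [0, 0, 1],
    [0, 0, 1],
    [0, 0, 1],
    [0, 0, 1],
    [0, 0, 1],
    [0, 0, 1]
  ],
  "translation": [
    [0, 0, 0],
    [0, 0, 0],
    [0, 0, 0],
    [0, 0, 0],
    [0, 0, 0],
    [0, 0, 0],
    [0, 0, 0],
    [0, 0, 0],
    [0, 0, 0],
    [0, 0, 0]
  ],
  "jaw": [0.05, 0.05, 0.05, 0.05, 0.05, 0.05, 0.05, 0.05, 0.05, 0.05]
}}

```text
clock: 14.45
position: [0.4399, 0.2365, 0.1755]
ee_rot: [0.699, 0.666, -0.082, 0.246]
ft_force: [-0.6, -0.6, -2.3]
grip_width: 0.129
grasp_force: 58.5
```

{"op": "jog_arm", "data": {
  "dr": [
    [0, 0, 1],
    [0, 0, 1],
    [0, 0, 1],
    [0, 0, 1],
    [0, 0, 1],
    [0, 0, 1],
    [0, 0, 1],
    [0, 0, 1],
    [0, 0, 1],
    [0, 0, 1]
  ],
  "translation": [
    [0, 0, 0],
    [0, 0, 0],
    [0, 0, 0],
    [0, 0, 0],
    [0, 0, 0],
    [0, 0, 0],
    [0, 0, 0],
    [0, 0, 0],
    [0, 0, 0],
    [0, 0, 0]
  ],
  "jaw": [0.05, 0.05, 0.05, 0.05, 0.05, 0.05, 0.05, 0.05, 0.05, 0.05]
}}

```text
clock: 15.45
position: [0.4399, 0.2365, 0.1755]
ee_rot: [0.885, 0.387, 0.007, 0.259]
ft_force: [0.9, 0.2, -1.6]
grip_width: 0.126
grasp_force: 58.4
```

{"op": "jog_arm", "data": {
  "dr": [
    [0, 0, 1],
    [0, 0, 1],
    [0, 0, 1],
    [0, 0, 1],
    [0, 0, 1],
    [0, 0, 0.5],
    [0, 0, 0],
    [0, 0, 0]
  ],
  "translation": [
    [0, 0, 0],
    [0, 0, 0],
    [0, 0, 0],
    [0, 0, 0],
    [0, 0, 0],
    [0, 0, 0],
    [0, 0, 0],
    [0, 0, 0]
  ],
  "jaw": [0.05, 0.05, 0.05, 0.05, 0.05, 0.05, 0.05, 0.05]
}}

```text
clock: 16.25
position: [0.4399, 0.2369, 0.1759]
ee_rot: [0.942, 0.213, 0.056, 0.253]
ft_force: [0.0, 0.8, -1.8]
grip_width: 0.125
grasp_force: 58.4
```

Run:
```python
from h import *
go(C_(15+15,-1.5,0.8),RT)
from workcell import optics
c=optics.camera("wrist");cv2.imwrite("pics/w5.png",c["color"][:,:,::-1]);pickle.dump(c,open("w5.pkl","wb"))
c=optics.camera("side");t=optics.camera("top");
a=cv2.resize(c["color"][100:300,130:330],None,fx=2,fy=2)[:,:,::-1];b=cv2.resize(t["color"][110:310,180:380],None,fx=2,fy=2)[:,:,::-1]
cv2.imwrite("pics/flip.png",np.hstack([a,b]))
```

```text
t 16.25 p [0.4399 0.2369 0.1759] restTCP [ 69.9  30.3 175.9] F [ 0.   0.8 -1.8] w 0.125 gf 58.4 q [-1.21  0.22  0.34  1.84  0.41  1.34 -2.14]
 turn/4deg [-2.000e-02  1.000e-02 -4.499e+01]  shift now-axes/25mm [0.08 0.05 3.79]  end-axes [-0.07 -0.05  3.79]
 turn/4deg [0.01 0.01 0.01]  shift now-axes/25mm [0.08 0.05 3.79]  end-axes [0.07 0.05 3.79]
```

Run:
```python
import cv2,numpy as np,pickle
from h import *
f=cv2.imread("pics/flip.png"); w=pickle.load(open("w5.pkl","rb"))
print([ (p,proj(w,C_(*p)).round(1).tolist()) for p in [(5,55,-6),(5,-55,-6)]])
f=cv2.resize(f,(640,320))[:, :]; w=w["color"][:,:,::-1]
o=np.zeros((600,800,3),np.uint8); o[:320,:640]=f; o[320:600,:512]=w[:280]; cv2.imwrite("pics/m1.png",o)
```

```text
[((5, 55, -6), [251.8, 236.3]), ((5, -55, -6), [251.2, 128.5])]
```

View pics/m1.png

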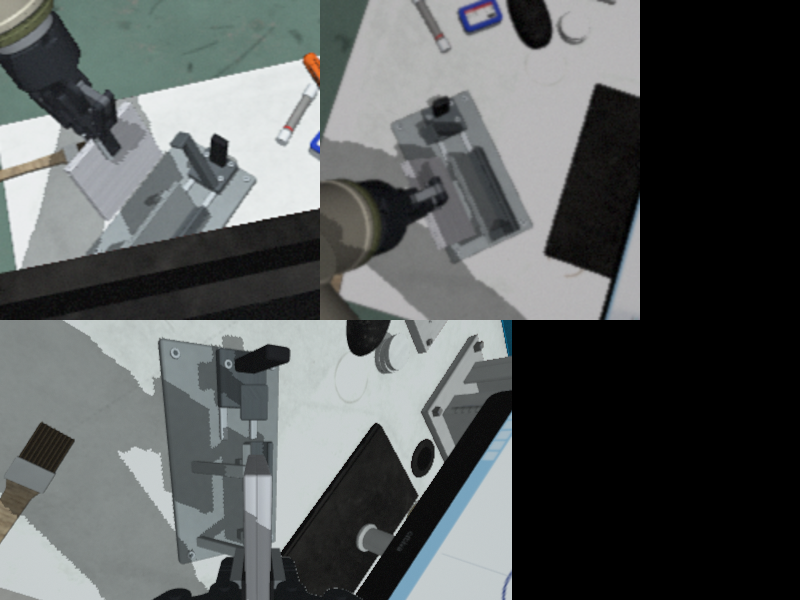

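{"op": "jog_arm", "data": {
  "dr": [
    [0, 0, 0],
    [0, 0, 0],
    [0, 0, 0],
    [0, 0, 0],
    [0, 0, 0],
    [0, 0, 0],
    [0, 0, 0],
    [0, 0, 0],
    [0, 0, 0],
    [0, 0, 0]
  ],
  "translation": [
    [0.12, 0.05, 0.3],
    [0, 0, 0.6],
    [0, 0, 0.7],
    [0, 0, 0.7],
    [0, 0, 0.6],
    [0, 0, 0.4],
    [0, 0, 0.3],
    [0, 0, 0.2],
    [0, 0, 0],
    [0, 0, 0]
  ],
  "jaw": [0.05, 0.05, 0.05, 0.05, 0.05, 0.05, 0.05, 0.05, 0.05, 0.05]
}}

```text
clock: 17.4
position: [0.4638, 0.1952, 0.095]
ee_rot: [0.942, 0.213, 0.057, 0.252]
ft_force: [-0.4, -0.4, -1.7]
grip_width: 0.134
grasp_force: 58.4
```

```bash
python3 -c "
from h import *
go(C_(15.8,-2.5,0.8),RT)"
```

```text
t 17.4 p [0.4638 0.1952 0.095 ] restTCP [22.  26.7 95. ] F [-0.4 -0.4 -1.7] w 0.134 gf 58.4 q [-1.14  0.31  0.37  1.94  0.42  1.14 -2.13]
 turn/4deg [-1.0e-02  1.0e-02  4.5e+01]  shift now-axes/25mm [-0.03  0.01  0.6 ]  end-axes [ 0.03 -0.01  0.6 ]
 turn/4deg [-0.   -0.01 -0.  ]  shift now-axes/25mm [-0.03  0.01  0.6 ]  end-axes [-0.03  0.01  0.6 ]
```

{"op": "jog_arm", "data": {
  "dr": [
    [0, 0, 0],
    [0, 0, 0],
    [0, 0, 0],
    [0, 0, 0],
    [0, 0, 0]
  ],
  "translation": [
    [0, 0, 0.2],
    [0, 0, 0.2],
    [0, 0, 0.1],
    [0, 0, 0],
    [0, 0, 0]
  ],
  "jaw": [0.05, 0.05, 0.05, 0.05, 0.05]
}}

```text
clock: 17.9
position: [0.4663, 0.1892, 0.0838]
ee_rot: [0.942, 0.213, 0.057, 0.252]
ft_force: [0.4, -0.3, -1.5]
grip_width: 0.125
grasp_force: 58.4
```

{"op": "jog_arm", "data": {
  "dr": [
    [0, 0, 0],
    [0, 0, 0],
    [0, 0, 0],
    [0, 0, 0]
  ],
  "translation": [
    [0, 0, 0.04],
    [0, 0, 0.04],
    [0, 0, 0],
    [0, 0, 0]
  ],
  "jaw": [0.05, 0.05, 0.05, 0.05]
}}

```text
clock: 18.3
position: [0.4667, 0.1883, 0.0821]
ee_rot: [0.942, 0.213, 0.057, 0.252]
ft_force: [-0.1, -0.5, -2.9]
grip_width: 0.135
grasp_force: 58.4
```

```bash
python3 -c "
from h import *
go(C_(15.8,-2.5,0.8),RT)"
```

```text
t 18.3 p [0.4667 0.1883 0.0821] restTCP [14.5 27.  82.1] F [-0.1 -0.5 -2.9] w 0.135 gf 58.4 q [-1.13  0.32  0.37  1.95  0.43  1.1  -2.13]
 turn/4deg [ 0.  0. 45.]  shift now-axes/25mm [-0.02  0.01  0.01]  end-axes [ 0.02 -0.01  0.01]
 turn/4deg [-0.  0. -0.]  shift now-axes/25mm [-0.02  0.01  0.01]  end-axes [-0.02  0.01  0.01]
```

{"op": "jog_arm", "data": {
  "dr": [
    [0, 0, 0],
    [0, 0, 0],
    [0, 0, 0],
    [0, 0, 0]
  ],
  "translation": [
    [0, 0, 0.03],
    [0, 0, 0.03],
    [0, 0, 0],
    [0, 0, 0]
  ],
  "jaw": [0.05, 0.05, 0.05, 0.05]
}}

```text
clock: 18.7
position: [0.4666, 0.1886, 0.0816]
ee_rot: [0.942, 0.213, 0.057, 0.252]
ft_force: [-10.2, 2.4, 11.1]
grip_width: 0.13
grasp_force: 61.3
```

{"op": "jog_arm", "data": {
  "dr": [
    [0, 0, 0],
    [0, 0, 0],
    [0, 0, 0],
    [0, 0, 0]
  ],
  "translation": [
    [0, -0.04, 0],
    [0, -0.04, 0],
    [0, 0, 0],
    [0, 0, 0]
  ],
  "jaw": [0.05, 0.05, 0.05, 0.05]
}}

```text
clock: 19.1
position: [0.4664, 0.1894, 0.0811]
ee_rot: [0.942, 0.212, 0.057, 0.253]
ft_force: [-6.9, 0.1, 15.0]
grip_width: 0.13
grasp_force: 62.9
```

```bash
python3 -c "
from h import *
go(C_(15.8,-2.5,0.8),RT)"
```

```text
t 19.1 p [0.4664 0.1894 0.0811] restTCP [15.6 26.8 81.1] F [-6.9  0.1 15. ] w 0.13 gf 62.9 q [-1.13  0.33  0.37  1.95  0.43  1.1  -2.13]
 turn/4deg [-0.000e+00 -1.000e-02  4.499e+01]  shift now-axes/25mm [-0.03  0.07 -0.01]  end-axes [ 0.03 -0.07 -0.01]
 turn/4deg [ 0.01 -0.   -0.01]  shift now-axes/25mm [-0.03  0.07 -0.01]  end-axes [-0.03  0.07 -0.01]
```

It is seated on the ledge with about 15 N of contact force. I'll release it and back off up the slope.

{"op": "jog_arm", "data": {
  "dr": [
    [0, 0, 0],
    [0, 0, 0],
    [0, 0, 0],
    [0, 0, 0],
    [0, 0, 0],
    [0, 0, 0],
    [0, 0, 0]
  ],
  "translation": [
    [0, 0, 0],
    [0, 0, 0],
    [0, 0, 0],
    [0, 0, 0],
    [0, 0, 0],
    [0, 0, 0],
    [0, 0, 0]
  ],
  "jaw": [0.14, 0.17, 0.22, 0.3, 0.4, 0.5, 0.5]
}}

```text
clock: 19.8
position: [0.4663, 0.1892, 0.0798]
ee_rot: [0.942, 0.213, 0.057, 0.252]
ft_force: [-0.4, 0.2, 0.2]
grip_width: 0.5
grasp_force: 0.0
```

{"op": "jog_arm", "data": {
  "dr": [
    [0, 0, 0],
    [0, 0, 0],
    [0, 0, 0],
    [0, 0, 0],
    [0, 0, 0],
    [0, 0, 0],
    [0, 0, 0],
    [0, 0, 0]
  ],
  "translation": [
    [0, 0, -0.2],
    [0, 0, -0.5],
    [0, 0, -0.8],
    [0, 0, -1],
    [0, 0, -1],
    [0, 0, -1],
    [0, 0, 0],
    [0, 0, 0]
  ],
  "jaw": [0.5, 0.5, 0.5, 0.5, 0.5, 0.5, 0.5, 0.5]
}}

```text
clock: 20.6
position: [0.4421, 0.2406, 0.1779]
ee_rot: [0.942, 0.213, 0.057, 0.252]
ft_force: [-0.6, -0.3, -0.2]
grip_width: 0.503
grasp_force: 0.0
```

Run:
```python
from h import *
go(W(1.5,-102,200),RD)
from workcell import optics
c=optics.camera("wrist");cv2.imwrite("pics/w6.png",c["color"][:,:,::-1]);pickle.dump(c,open("w6.pkl","wb"))
g=c["color"].max(2)
for y in (50,30,0,-30,-50):
    a,b=proj(c,C_(45,y,-6)),proj(c,C_(45,y,6)); print(y,a.round(1),b.round(1)); r=int(round(a[1])); x0=int(min(a[0],b[0]))-10; print(x0,g[r,x0:x0+40].tolist() if 0<=r<384 else None)
a,b=proj(c,C_(45,40,0)),proj(c,C_(45,70,0));a2,b2=proj(c,C_(45,-40,0)),proj(c,C_(45,-75,0))
for p,q in((a,b),(a2,b2)): print(p,q,[int(g[int(round(v)),int(round(u))]) for u,v in np.linspace(p,q,36) if 0<=v<383.4])
```

```text
t 20.6 p [0.4421 0.2406 0.1779] restTCP [ 72.3  26.8 177.9] F [-0.6 -0.3 -0.2] w 0.503 gf 0.0 q [-1.21  0.23  0.34  1.83  0.41  1.34 -2.13]
 turn/4deg [ 3.000e-02  1.163e+01 -4.347e+01]  shift now-axes/25mm [5.15 2.89 0.65]  end-axes [-5.15 -2.83 -0.89]
 turn/4deg [ 7.49 -0.02  0.  ]  shift now-axes/25mm [5.15 2.89 0.65]  end-axes [ 5.15  2.83 -0.89]
50 [252.4 253.3] [265.5 253.3]
242 [195, 195, 194, 193, 192, 192, 192, 192, 190, 177, 142, 165, 164, 170, 175, 173, 155, 168, 170, 175, 179, 178, 173, 176, 195, 195, 195, 193, 189, 168, 146, 156, 163, 107, 24, 28, 28, 21, 29, 29]
30 [252.3 233.3] [265.7 233.3]
242 [94, 96, 96, 98, 105, 94, 90, 92, 110, 125, 132, 167, 169, 175, 181, 173, 153, 170, 173, 178, 183, 181, 152, 43, 39, 36, 36, 40, 59, 105, 158, 194, 196, 195, 194, 194, 194, 193, 185, 141]
0 [252.1 201.5] [266.  201.5]
242 [85, 82, 72, 77, 85, 84, 85, 85, 83, 96, 140, 169, 173, 178, 181, 172, 156, 172, 175, 181, 184, 181, 160, 80, 53, 52, 55, 77, 86, 89, 99, 129, 129, 126, 142, 196, 195, 195, 195, 195]
-30 [251.9 167.3] [266.4 167.3]
241 [83, 84, 81, 73, 84, 84, 86, 87, 87, 86, 108, 161, 174, 177, 181, 183, 176, 161, 173, 177, 181, 183, 184, 172, 115, 56, 54, 48, 73, 80, 87, 88, 104, 127, 130, 129, 147, 195, 194, 195]
-50 [251.8 143. ] [266.6 143. ]
241 [73, 78, 72, 76, 84, 84, 85, 85, 86, 88, 119, 170, 176, 177, 184, 186, 175, 164, 177, 179, 182, 184, 187, 182, 150, 57, 54, 46, 68, 80, 86, 86, 96, 133, 132, 130, 136, 174, 193, 193]
[258.98400832 243.43841145] [258.92598351 272.41024343] [168, 168, 169, 169, 168, 168, 168, 168, 168, 168, 168, 168, 168, 178, 195, 194, 194, 195, 195, 195, 194, 194, 195, 195, 195, 194, 195, 196, 196, 196, 195, 194, 195, 194, 194, 194]
[259.16053844 155.29677671] [259.24967836 110.789142  ] [174, 175, 176, 175, 176, 176, 176, 176, 176, 175, 177, 176, 176, 177, 176, 175, 176, 177, 131, 84, 74, 73, 75, 74, 68, 79, 83, 84, 83, 83, 84, 84, 116, 130, 131, 130]
```

The cover is seated flat with its centre about 3 mm short of the stop, as intended. I'll return to the keeper grip.

{"op": "jog_arm", "data": {
  "dr": [
    [1, 0, 0],
    [1, 0, 0],
    [1, 0, 0],
    [1, 0, 0],
    [1, 0, 0],
    [1, 0, 0],
    [1, 0, 0],
    [0.5, 0, 0],
    [0, 0, 0],
    [0, 0, 0]
  ],
  "translation": [
    [0.65, 0, 0],
    [0.65, 0, 0],
    [0.65, 0, 0],
    [0.65, 0, 0],
    [0.65, 0, 0],
    [0.65, 0, 0],
    [0.65, 0, 0],
    [0.6, 0, 0],
    [0, 0, 0],
    [0, 0, 0]
  ],
  "jaw": [0.5, 0.5, 0.5, 0.5, 0.5, 0.5, 0.5, 0.5, 0.5, 0.5]
}}

```text
clock: 21.65
position: [0.5579, 0.2944, 0.1762]
ee_rot: [0.976, 0.22, -0.001, 0.001]
ft_force: [0.3, -0.3, -0.2]
grip_width: 0.502
grasp_force: 0.0
```

{"op": "jog_arm", "data": {
  "dr": [
    [0, 0, 0],
    [0, 0, 0],
    [0, 0, 0],
    [0, 0, 0],
    [0, 0, 0],
    [0, 0, 0]
  ],
  "translation": [
    [0, 0.7, 0],
    [0, 0.8, 0],
    [0, 0.8, 0],
    [0, 0.53, 0],
    [0, 0, 0],
    [0, 0, 0]
  ],
  "jaw": [0.5, 0.5, 0.5, 0.5, 0.5, 0.5]
}}

```text
clock: 22.25
position: [0.5883, 0.232, 0.1772]
ee_rot: [0.975, 0.22, -0.0, -0.0]
ft_force: [-0.3, 0.0, -0.3]
grip_width: 0.499
grasp_force: 0.0
```

Run:
```python
from h import *
go(W(1.5,-102,62),RD)
from workcell import optics
c=optics.camera("wrist");cv2.imwrite("pics/w7.png",c["color"][:,:,::-1])
g=c["color"].max(2); k=((g<33)).astype(np.uint8); 
p=proj(c,W(1.5,-102,92));print(p, [proj(c,W(1.5+x,-102+y,92)).round(0).tolist() for x in(-12,12) for y in (-6,6)])
x,y=p.round().astype(int);print(g[y,x-25:x+26].tolist(),g[y-25:y+26,x].tolist())
```

```text
t 22.25 p [0.5883 0.232  0.1772] restTCP [   1.6 -101.6  177.2] F [-0.3  0.  -0.3] w 0.499 gf 0.0 q [-0.75  0.39  0.39  1.53 -0.16  1.25 -1.46]
 turn/4deg [-0.0e+00 -1.0e-02 -4.5e+01]  shift now-axes/25mm [0.02 0.01 4.61]  end-axes [-0.02 -0.01  4.61]
 turn/4deg [-0.01  0.    0.  ]  shift now-axes/25mm [0.02 0.01 4.61]  end-axes [0.02 0.01 4.61]
[257.16907061 196.45649803] [[271.0, 190.0], [271.0, 203.0], [243.0, 190.0], [243.0, 203.0]]
[72, 70, 65, 45, 48, 49, 51, 47, 47, 46, 47, 46, 32, 15, 20, 19, 21, 18, 18, 22, 23, 22, 21, 22, 24, 22, 23, 19, 21, 25, 22, 26, 25, 22, 24, 25, 23, 24, 23, 26, 54, 72, 79, 78, 69, 54, 46, 47, 45, 51, 68] [48, 48, 49, 46, 33, 12, 14, 19, 17, 18, 14, 15, 14, 15, 11, 13, 14, 20, 15, 15, 16, 20, 22, 25, 25, 22, 20, 20, 21, 20, 13, 24, 40, 47, 43, 33, 28, 28, 29, 30, 28, 32, 30, 30, 30, 29, 33, 34, 36, 37, 34]
```

{"op": "jog_arm", "data": {
  "dr": [
    [0, 0, 0],
    [0, 0, 0],
    [0, 0, 0],
    [0, 0, 0],
    [0, 0, 0],
    [0, 0, 0],
    [0, 0, 0],
    [0, 0, 0],
    [0, 0, 0]
  ],
  "translation": [
    [0, 0, 0.6],
    [0, 0, 0.7],
    [0, 0, 0.8],
    [0, 0, 0.8],
    [0, 0, 0.7],
    [0, 0, 0.5],
    [0, 0, 0.3],
    [0, 0, 0.2],
    [0, 0, 0]
  ],
  "jaw": [0.55, 0.55, 0.55, 0.55, 0.55, 0.55, 0.55, 0.55, 0.55]
}}

```text
clock: 23.2
position: [0.5886, 0.2315, 0.0619]
ee_rot: [0.975, 0.22, -0.0, 0.0]
ft_force: [0.2, -0.5, -0.4]
grip_width: 0.547
grasp_force: 0.0
```

{"op": "jog_arm", "data": {
  "dr": [
    [0, 0, 0],
    [0, 0, 0],
    [0, 0, 0],
    [0, 0, 0],
    [0, 0, 0],
    [0, 0, 0],
    [0, 0, 0],
    [0, 0, 0]
  ],
  "translation": [
    [0, 0, 0],
    [0, 0, 0],
    [0, 0, 0],
    [0, 0, 0],
    [0, 0, 0],
    [0, 0, 0],
    [0, 0, 0],
    [0, 0, 0]
  ],
  "jaw": [0.4, 0.3, 0.2, 0.2, 0.2, 0.2, 0.2, 0.2],
  "squeeze": 50
}}

```text
clock: 24.0
position: [0.5891, 0.2318, 0.0632]
ee_rot: [0.975, 0.22, 0.001, -0.0]
ft_force: [-2.5, 1.1, 4.7]
grip_width: 0.268
grasp_force: 49.2
```

```bash
python3 -c "
from h import *
go(W(1.1,-69.9,62),RD)"
```

```text
t 24.0 p [0.5891 0.2318 0.0632] restTCP [   1.2 -102.2   63.2] F [-2.5  1.1  4.7] w 0.268 gf 49.2 q [-0.73  0.5   0.36  1.64 -0.2   1.04 -1.43]
 turn/4deg [-3.0e-02  1.0e-02  4.5e+01]  shift now-axes/25mm [-1.29  0.    0.05]  end-axes [ 1.29 -0.    0.05]
 turn/4deg [-0.01 -0.02 -0.  ]  shift now-axes/25mm [-1.29  0.    0.05]  end-axes [-1.29  0.    0.05]
```

{"op": "jog_arm", "data": {
  "dr": [
    [0, 0, 0],
    [0, 0, 0],
    [0, 0, 0],
    [0, 0, 0],
    [0, 0, 0],
    [0, 0, 0],
    [0, 0, 0],
    [0, 0, 0],
    [0, 0, 0]
  ],
  "translation": [
    [-0.2, 0, 0],
    [-0.2, 0, 0],
    [-0.2, 0, 0],
    [-0.2, 0, 0],
    [-0.15, 0, 0],
    [-0.1, 0, 0],
    [-0.1, 0, 0],
    [-0.05, 0, 0],
    [0, 0, 0]
  ],
  "jaw": [0.2, 0.2, 0.2, 0.2, 0.2, 0.2, 0.2, 0.2, 0.2]
}}

```text
clock: 24.9
position: [0.562, 0.2189, 0.0631]
ee_rot: [0.975, 0.22, 0.001, -0.0]
ft_force: [1.1, 2.0, 7.2]
grip_width: 0.273
grasp_force: 49.8
```

{"op": "jog_arm", "data": {
  "dr": [
    [0, 0, 0],
    [0, 0, 0],
    [0, 0, 0],
    [0, 0, 0],
    [0, 0, 0]
  ],
  "translation": [
    [-0.05, 0, 0],
    [-0.05, 0, 0],
    [-0.05, 0, 0],
    [0, 0, 0],
    [0, 0, 0]
  ],
  "jaw": [0.2, 0.2, 0.2, 0.2, 0.2]
}}

```text
clock: 25.4
position: [0.5589, 0.2173, 0.0631]
ee_rot: [0.975, 0.22, 0.001, -0.0]
ft_force: [2.3, 2.7, 6.5]
grip_width: 0.266
grasp_force: 49.8
```

```bash
python3 -c "
from h import *
go(W(1.1,-69.9,62),RD)"
```

```text
t 25.4 p [0.5589 0.2173 0.0631] restTCP [  1.1 -68.7  63.1] F [2.3 2.7 6.5] w 0.266 gf 49.8 q [-0.74  0.44  0.37  1.73 -0.18  1.   -1.44]
 turn/4deg [-5.0e-02  1.0e-02  4.5e+01]  shift now-axes/25mm [ 0.05 -0.    0.05]  end-axes [-0.05  0.    0.05]
 turn/4deg [-0.01 -0.03 -0.  ]  shift now-axes/25mm [ 0.05 -0.    0.05]  end-axes [ 0.05 -0.    0.05]
```

{"op": "jog_arm", "data": {
  "dr": [
    [0, 0, 0],
    [0, 0, 0],
    [0, 0, 0],
    [0, 0, 0]
  ],
  "translation": [
    [-0.04, 0, 0],
    [-0.04, 0, 0],
    [0, 0, 0],
    [0, 0, 0]
  ],
  "jaw": [0.2, 0.2, 0.2, 0.2]
}}

```text
clock: 25.8
position: [0.5572, 0.2166, 0.0631]
ee_rot: [0.975, 0.22, 0.001, -0.0]
ft_force: [3.1, 2.4, 6.9]
grip_width: 0.267
grasp_force: 49.8
```

```bash
python3 -c "
from h import *
go(W(1.1,-69.9,62),RD)"
```

```text
t 25.8 p [0.5572 0.2166 0.0631] restTCP [  1.1 -66.8  63.1] F [3.1 2.4 6.9] w 0.267 gf 49.8 q [-0.74  0.43  0.37  1.74 -0.18  1.   -1.44]
 turn/4deg [-6.0e-02  1.0e-02  4.5e+01]  shift now-axes/25mm [0.12 0.   0.05]  end-axes [-0.12 -0.    0.05]
 turn/4deg [-0.01 -0.04 -0.  ]  shift now-axes/25mm [0.12 0.   0.05]  end-axes [0.12 0.   0.05]
```

{"op": "jog_arm", "data": {
  "dr": [
    [0, 0, 0],
    [0, 0, 0],
    [0, 0, 0],
    [0, 0, 0]
  ],
  "translation": [
    [-0.04, 0, 0],
    [-0.04, 0, 0],
    [0, 0, 0],
    [0, 0, 0]
  ],
  "jaw": [0.2, 0.2, 0.2, 0.2]
}}

```text
clock: 26.2
position: [0.5566, 0.2163, 0.0632]
ee_rot: [0.975, 0.22, 0.003, -0.001]
ft_force: [10.1, 4.7, 0.4]
grip_width: 0.272
grasp_force: 49.4
```

{"op": "jog_arm", "data": {
  "dr": [
    [0, 0, 0],
    [0, 0, 0],
    [0, 0, 0],
    [0, 0, 0]
  ],
  "translation": [
    [-0.04, 0, 0],
    [0, 0, 0],
    [0, 0, 0],
    [0, 0, 0]
  ],
  "jaw": [0.2, 0.2, 0.2, 0.2]
}}

```text
clock: 26.6
position: [0.5565, 0.2162, 0.0633]
ee_rot: [0.975, 0.22, 0.004, -0.001]
ft_force: [14.6, 8.5, -4.6]
grip_width: 0.272
grasp_force: 49.5
```

```bash
python3 -c "
from h import *
go(W(1.1,-69.9,62),RD)"
```

```text
t 26.6 p [0.5565 0.2162 0.0633] restTCP [  1.1 -66.1  63.3] F [14.6  8.5 -4.6] w 0.272 gf 49.5 q [-0.75  0.43  0.37  1.74 -0.18  1.   -1.44]
 turn/4deg [ 1.7e-01  1.0e-02 -4.5e+01]  shift now-axes/25mm [0.15 0.   0.05]  end-axes [-0.15 -0.    0.05]
 turn/4deg [ 0.   -0.11  0.  ]  shift now-axes/25mm [0.15 0.   0.05]  end-axes [0.15 0.   0.05]
```

The keeper travelled 36.1 mm and hit a hard stop, so it is home. I'll release and check.

{"op": "jog_arm", "data": {
  "dr": [
    [0, 0, 0],
    [0, 0, 0],
    [0, 0, 0],
    [0, 0, 0],
    [0, 0, 0],
    [0, 0, 0],
    [0, 0, 0],
    [0, 0, 0],
    [0, 0, 0],
    [0, 0, 0]
  ],
  "translation": [
    [0.03, 0, 0],
    [0, 0, 0],
    [0, 0, 0],
    [0, 0, 0],
    [0, 0, 0],
    [0, 0, -0.4],
    [0, 0, -0.8],
    [0, 0, -1],
    [0, 0, -1],
    [0, 0, -1]
  ],
  "jaw": [0.27, 0.35, 0.45, 0.55, 0.55, 0.55, 0.55, 0.55, 0.55, 0.55]
}}

```text
clock: 27.6
position: [0.5544, 0.2149, 0.169]
ee_rot: [0.975, 0.22, 0.0, -0.0]
ft_force: [0.2, 0.6, 0.5]
grip_width: 0.552
grasp_force: 0.0
```

{"op": "jog_arm", "data": {
  "dr": [
    [0, 0, 0],
    [0, 0, 0],
    [0, 0, 0],
    [0, 0, 0],
    [0, 0, 0],
    [0, 0, 0],
    [0, 0, 0],
    [0, 0, 0],
    [0, 0, 0],
    [0, 0, 0]
  ],
  "translation": [
    [0, 0, -1],
    [0, 0, -1],
    [0, -1, 0],
    [0, -1, 0],
    [0, -1, 0],
    [0, -1, 0],
    [0, -1, 0],
    [0, -1, 0],
    [0, 0, 0],
    [0, 0, 0]
  ],
  "jaw": [0.55, 0.55, 0.55, 0.55, 0.55, 0.55, 0.55, 0.55, 0.55, 0.55]
}}

```text
clock: 28.6
position: [0.4899, 0.3506, 0.2178]
ee_rot: [0.975, 0.221, 0.0, 0.0]
ft_force: [0.2, -0.9, 0.2]
grip_width: 0.552
grasp_force: 0.0
```

Run:
```python
from h import *
go(W(1.1,-69.9,62),RD)
from workcell import optics
c=optics.camera("side");t=optics.camera("top");d0=pickle.load(open("c0.pkl","rb"))
f=lambda im,y,x:cv2.resize(im[y:y+100,x:x+130],None,fx=3,fy=3,interpolation=cv2.INTER_CUBIC)[:,:,::-1]
o=np.vstack([np.hstack([f(t["color"],165,205),f(c["color"],165,185)]),np.hstack([f(d0["top"]["color"],165,205),f(d0["side"]["color"],165,185)])])
cv2.imwrite("pics/fin.png",o[:600,:800])
```

```text
t 28.6 p [0.4899 0.3506 0.2178] restTCP [151.1 -63.6 217.8] F [ 0.2 -0.9  0.2] w 0.552 gf 0.0 q [-0.96  0.29  0.32  1.56 -0.09  1.3  -1.75]
 turn/4deg [ 1.000e-02  0.000e+00 -4.499e+01]  shift now-axes/25mm [0.24 6.   6.23]  end-axes [-0.25 -6.    6.23]
 turn/4deg [ 0.   -0.    0.01]  shift now-axes/25mm [0.24 6.   6.23]  end-axes [0.25 6.   6.23]
```

View pics/fin.png

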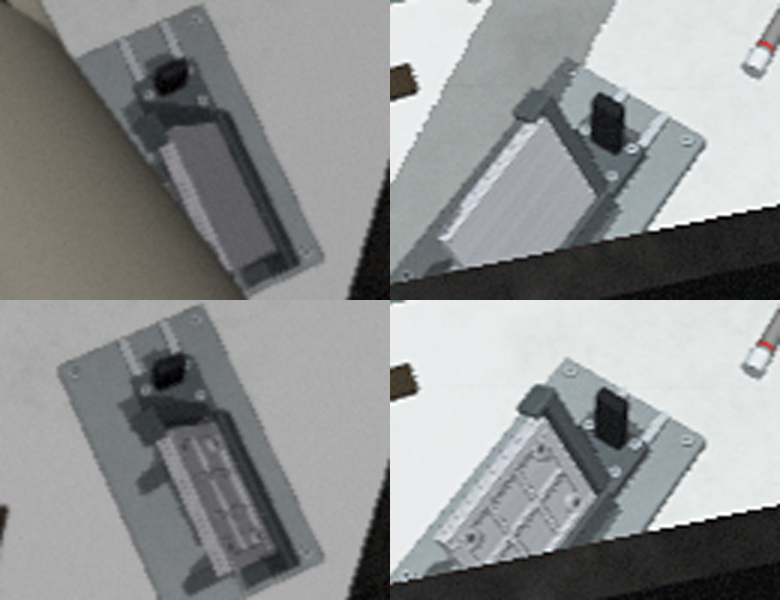

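The cover is smooth face out. The keeper's tab is over its corner and hard home at about (215,110) in the top crop, the cover is against the end stop, and the gripper is clear.

```bash
python3 -c "
from workcell import manip
print(manip.hand_in())"
```

```text
the job is handed in; nothing more can be done
None
```

I slid the keeper back, turned the cover so it leans smooth face out, and pushed the keeper fully home to its hard stop; the job is handed in at about 29 s, with no verdict shown.

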